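Run the terracotta rod up to the length stop

TASK

Two rods lie in the V-troughs of the length gauge. Gently push the terracotta-coloured rod along its own trough until its end meets the black rubber buffer of the blue stop (a gap of less than 10 mm is good enough) and leave it lying there; do not lift it out of the trough, ram it into the stop or send it skidding, and leave the white rod where it is.

Things in the scene. Friction and masses are not known exactly. Their poses are not given: they have to be found in the camera images.
- terracotta_rod: Orange-brown round rod, 36 mm diameter, 120 mm long, about 0.15 to 0.3 kg, loose in one of the two V-troughs, either one. Origin at its middle on its axis; its y axis runs along the rod and at the start points to the stop. It slides along the trough against a friction of a few newtons and stays where it is left. When it just touches the buffer its middle is 60 mm before the stop origin.
- white_rod: White glazed rod of the same size, 0.22 kg, in the other trough; not to be moved. Origin at its middle on its axis, y axis along the rod.
- cradle: Length gauge, fixed to the bench: plywood board 170 x 360 x 18 mm with two parallel 90-degree V-troughs of aluminium angle, open above and at the ends, 360 mm long, along its y axis at x = -50 and +50 mm. Origin: middle of the underside. Trough rims at z = 47 mm, 34 mm apart. A rod in a trough has its axis at z = 55.5, top at 73.5 mm. Rods lie towards the -y end, stop near the +y end.
- stop: Blue stop bar (165 x 16 mm, top 36 mm above the rims, black knob 14 mm more), fixed across both troughs near the gauge's +y end; before it, over each trough, a sprung black rubber buffer disc, 28 mm across, which gives up to 12 mm at about 1 N per mm and springs back. Origin: midway between the disc faces, in their plane, 47 mm above the bench; +y points away from the rods, axes as the gauge's.
Mind the look-alikes: they are no part of the job. There is more than one size of the terracotta_rod; the one meant has the size given above.

How it is judged:
By the outcome, as a careful person would: the job done as asked, in the order asked, and still so for the second after the job is handed in, with the robot touching nothing.
It also fails if it takes over 32 s, if anything falls off the work surface, if the arm or the gripper's body presses on something with over 40 N, if the wrist force passes 120 N, or if a joint passes its speed limit or range.

ROBOT

A 6-joint arm with a two-finger parallel gripper is mounted at the origin on the work surface. World frame = base frame: x ahead of the robot, y to its left, z up, the work surface at z = 0. Lengths are in m, angles in rad, forces in N, time in s.
With the tool pointing down it reaches from about 0.375 to 0.9 m from the base axis. Payload 3.1 kg.
Tool frame: the origin (TCP) lies at the centre of the arm's flange, where the gripper is bolted on; the fingertips stand 182 mm ahead of it and the grasp point (between the pads) lies 164 mm ahead of it; z points along the fingers, y is the line along which they close (so a half turn about z gives the same grasp; the last joint's range is limited). The gripper opens to 87 mm and grips with 3 to 60 N. Pads are 19 mm wide; open, the fingers measure 117 mm over their backs; the gripper's body (75 mm by 190 mm) begins 51 mm behind the grasp point.
Start: joints at [-1.341, 0.527, 1.433, -0, 1.181, -0.178], TCP at [0.248, -0.573, 0.405] pointing down, gripper open.
Joint ranges: [-3.08, 3.08], [-0.75, 2.2], [0.22, 2.44], [-1.43, 4.57], [0, 2.65], [-2.85, 2.85]. Speed limits (rad/s): [2.79, 2.79, 3.14, 3.14, 3.14, 3.14].

INTERFACE

Orientations are given as a unit quaternion [x, y, z, w].
In Python, from rig import * gives the robot as it stands.
- The arm moves only by the tool move_arm, never from a script. Its argument "commands" is a list that holds one entry, the list of rows, each a list of 6 numbers: the shift along the tool's x, y, z in units of 40 mm (1.0 is 40 mm), then the turn, a rotation vector about the tool's x, y, z in rad. A call has 1 to 12 rows; each row is the pose to reach, as a shift and turn from the pose commanded when the call began, along the tool's axes at that moment; what a row does not reach only later rows make up. A row lasts 1/8 s, in which the tool goes at most 62.5 mm and 10.7 degrees, less where a joint would pass 70% of its speed; a pose out of reach is approached as far as the arm can. A call with a gripper value outside its range is refused whole. "claw" is the closure, from -1 (fully open) to 1 (shut), so that 0 is half open, set as the call begins (left out, the last holds). The fingers move at their own pace and stop on an object; "squeeze" is the grip in N (left out, the last holds). Time passes only in rows, so rows that repeat a pose let the fingers close. It gives the time, the measured TCP pose, the force, the opening and the grip force at its end, in the units of the state.
- get_obs(): the state, without advancing time (a new reading comes with each control period).
- camera(name): name is "scene" or "top" or "wrist"; returns a dict with "pixels" (480x640x3 uint8, blue, green, red), "range_z" (480x640 float32, m along the optical axis (not along the pixel's ray), 0 where there is no reading), "camera_matrix" (3x3 intrinsics, pixels), "D" ([k1, k2, p1, p2, k3] as OpenCV has them; the pictures are not rectified), "extrinsics" (4x4, takes a point from world to camera coordinates). Camera axes: x right, y up, looking along -z (the intrinsics and any distortion apply to the point x, -y, -z); pixel columns grow to the right and rows downward; lengths in m; the calibration is good to about 2 mm. A picture is of the moment at which its call begins.
- hand_in(): hands the job in; it is judged then, once.
The state is a dict: "time": time; "q": joint angles; "joint_velocities": joint speeds; "joint_torque": joint torques, N m; "position": TCP position; "tool_rot": TCP orientation; "ft_force": force on the tool from outside, world axes, zero at the start; "moment": the same for the moment, N m; "grip_width": finger opening in m; "grip_force": force on a finger pad.
Only numpy, scipy, OpenCV 4.12 (cv2) and the standard library are available. Lean on these libraries where they do the work, as an engineer would, in place of code of your own. Each camera call takes 0.05 s, during which the arm holds its last target. There are 200 camera calls.

## Working session

There is one attempt and no reset: what is moved stays moved. The work goes in short steps, Python scripts to look and compute and a tool call to move; the robot and the scene stay as the last step left them, time stands still between calls to the robot, and variables do not carry over. Pictures are saved under pics/ and viewed, at most 10 in all, crops included, and the job is handed in when it is done.

Besides the shell and the picture viewer there is one more tool, called after "Request:" as name(argument=value, ...) on one line, values as JSON. move_arm: Moves the arm, as the interface text tells. Its arguments: {"type":"object","properties":{"commands":{"type":"array","items":{"type":"array","items":{"type":"array","items":{"type":"number"}}}},"claw":{"type":"number"},"squeeze":{"type":"number"}},"required":["commands"]}

```bash
mkdir -p pics
cat > h.py <<'E'
from rig import *
import numpy as np, cv2
def pts(c,uv,z):
    # cast pixels onto plane z (world)
    uv=np.asarray(uv,float).reshape(-1,1,2)
    n=cv2.undistortPoints(uv,np.array(c["camera_matrix"]),np.array(c["D"],float)).reshape(-1,2)
    E=np.array(c["extrinsics"]);R=E[:3,:3];o=-R.T@E[:3,3]
    d=np.c_[n[:,0],-n[:,1],-np.ones(len(n))]@R
    return o+d*((z-o[2])/d[:,2])[:,None]
def depthpts(c,uv):
    uv=np.asarray(uv,float).reshape(-1,2)
    n=cv2.undistortPoints(uv.reshape(-1,1,2),np.array(c["camera_matrix"]),np.array(c["D"],float)).reshape(-1,2)
    E=np.array(c["extrinsics"]);R=E[:3,:3];o=-R.T@E[:3,3]
    z=np.array([c["range_z"][int(v),int(u)] for u,v in uv])
    return (np.c_[n[:,0],-n[:,1],-np.ones(len(n))]*z[:,None])@R+o
E
python3 - <<'E'
from h import *
s=get_obs();print({k:np.round(v,3) for k,v in s.items()})
for n in["top","scene"]:
    c=camera(n);cv2.imwrite(f"pics/{n}0.png",c["pixels"]);np.save(f"{n}0.npy",c,allow_pickle=True)
E
```

```text
{'time': np.float64(0.0), 'q': array([-1.34 ,  0.528,  1.434, -0.   ,  1.181, -0.179]), 'joint_velocities': array([ 0.002,  0.   ,  0.   , -0.001,  0.002,  0.001]), 'joint_torque': array([-1.0000e-03, -4.4004e+01, -1.7659e+01,  6.3000e-02,  5.8000e-02,
       -0.0000e+00]), 'position': array([ 0.248, -0.573,  0.404]), 'tool_rot': array([ 0.979,  0.203, -0.   , -0.001]), 'ft_force': array([-0.005, -0.708, -0.469]), 'moment': array([ 0.034, -0.014, -0.059]), 'grip_force': np.float64(0.0), 'grip_width': np.float64(0.087)}
```

View pics/top0.png

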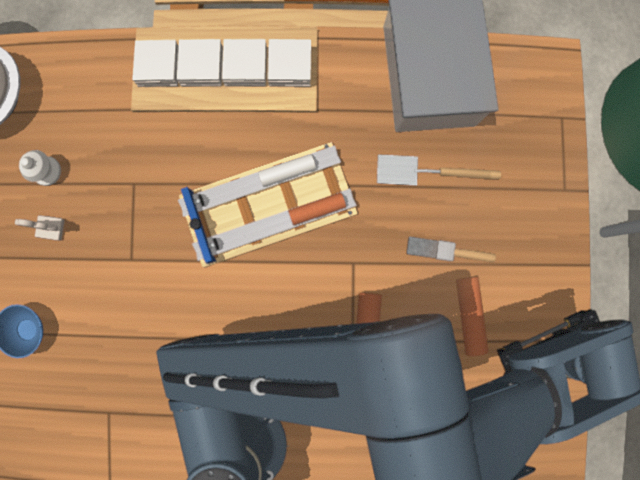

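View pics/scene0.png

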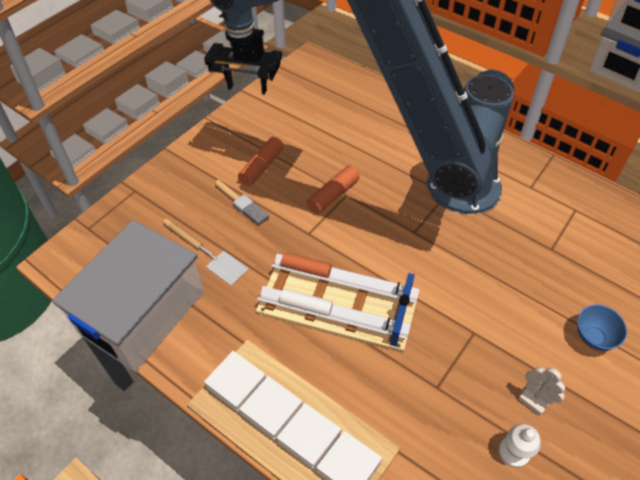

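The top view shows three terracotta candidates. One is in the near trough at about (318,210), and two lie loose on the bench at (370,305) and (472,315). Only the one in the trough fits the description. The white rod is at (288,170) and the blue stop at (197,225). I'll measure these and confirm with a crop.

Run:
```python
from h import *
def load(n): return np.load(n+"0.npy",allow_pickle=True).item()
for n,roi in(("top",(130,275,170,365)),("scene",(240,360,245,430))):
    c=load(n);hsv=cv2.cvtColor(c["pixels"],cv2.COLOR_BGR2HSV).astype(int);H,S,V=[hsv[...,i] for i in range(3)]
    R=np.zeros(H.shape,bool);R[roi[0]:roi[1],roi[2]:roi[3]]=1
    vv,uu=np.mgrid[:480,:640]
    P=depthpts(c,np.c_[uu[R],vv[R]]);Z=np.zeros(H.shape);Z[R]=P[:,2]
    F=np.zeros(H.shape+(3,));F[R]=P
    for name,m in(("terra",(H<13)&(S>140)),("white",(S<40)&(V>150)),("blue",(H>100)&(H<125)&(S>150))):
        zl=(.056,.085) if name!="blue" else (.06,.1)
        M=R&m&(Z>zl[0])&(Z<zl[1])
        k,l,st,_=cv2.connectedComponentsWithStats(M.astype(np.uint8))
        i=1+np.argmax(st[1:,4]);M=l==i;p=F[M];ctr=p.mean(0)
        w,v=np.linalg.eigh(np.cov(p[:,:2].T));a=v[:,1]
        if name!="blue" and a[1]<0:a=-a
        t=(p[:,:2]-ctr[:2])@a;q=(p[:,:2]-ctr[:2])@v[:,0]
        tm=(t.min()+t.max())/2
        print(n,name,"n",len(p),"mid",np.round(ctr[:2]+a*tm,4),"len",round(np.ptp(t),4),"wid",round(np.ptp(q),4),"zmax",np.percentile(p[:,2],[50,95]).round(4),"yaw",np.degrees(np.arctan2(a[1],a[0])).round(2),"px",uu[M].mean().round(),vv[M].mean().round())
    x0,x1,y0,y1=(190,365,140,270) if n=="top" else (245,430,240,360)
    if n=="top":cv2.imwrite("pics/crop.png",cv2.resize(c["pixels"][y0:y1,x0-20:x1],None,fx=4,fy=4,interpolation=cv2.INTER_CUBIC))
```

```text
top terra n 779 mid [ 0.5183 -0.1631] len 0.1154 wid 0.0318 zmax [0.0717 0.0767] yaw 110.02 px 317.0 208.0
top white n 847 mid [ 0.5998 -0.0981] len 0.1203 wid 0.034 zmax [0.0717 0.0771] yaw 109.53 px 287.0 169.0
top blue n 237 mid [0.4376 0.0726] len 0.0736 wid 0.0135 zmax [0.0834 0.0886] yaw -160.34 px 204.0 245.0
scene terra n 638 mid [ 0.5251 -0.1613] len 0.1189 wid 0.0387 zmax [0.0692 0.075 ] yaw 109.73 px 306.0 264.0
scene white n 680 mid [ 0.609 -0.097] len 0.1217 wid 0.0297 zmax [0.0694 0.0749] yaw 110.05 px 305.0 301.0
scene blue n 188 mid [0.5247 0.1054] len 0.0746 wid 0.0125 zmax [0.082 0.086] yaw -159.59 px 399.0 320.0
```

View pics/crop.png

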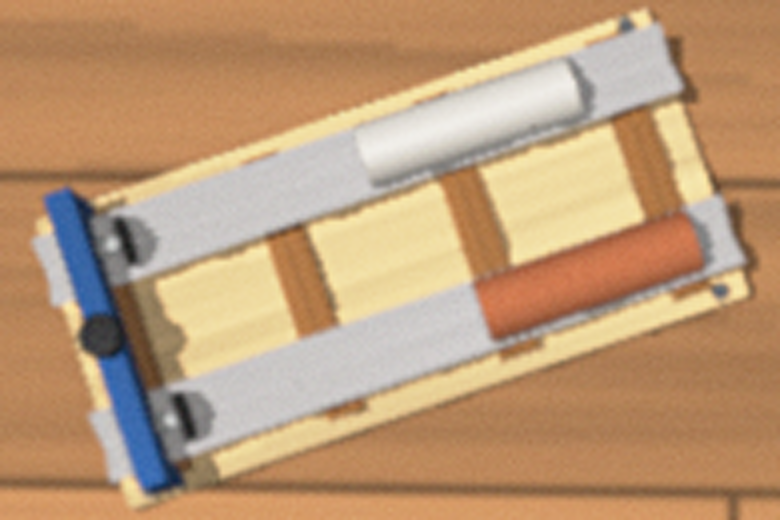

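The crop confirms it: a terracotta rod about 120 mm long lies in the near trough, its front end at crop (483,310). The black buffer of that trough is at crop (190,415). Gauge yaw is about 109.8° and the rod's middle is near (0.522,-0.162). Next I'll move to a point above and behind the rod with the gripper shut.

Request:
move_arm(commands=[[[1.0,-0.4,0.1,0,0,-0.15],[2.0,-0.8,0.3,0,0,-0.3],[3.1,-1.3,0.5,0,0,-0.45],[4.1,-1.7,0.8,0,0,-0.6],[5.1,-2.1,1.1,0,0,-0.75],[6.1,-2.5,1.4,0,0,-0.9],[7.1,-2.9,1.7,0,0,-1.05],[8.2,-3.4,2.0,0,0,-1.2],[9.2,-3.8,2.3,0,0,-1.35],[10.2,-4.2,2.6,0,0,-1.508],[10.2,-4.2,2.6,0,0,-1.508],[10.2,-4.2,2.6,0,0,-1.508]]], claw=1, squeeze=5)

```text
time: 1.6
position: [0.5558, -0.2572, 0.3005]
tool_rot: [0.575, 0.818, -0.0, -0.0]
ft_force: [-0.3, 0.1, 0.0]
grip_width: 0.0003
grip_force: 0.0
```

Run:
```python
from h import *
for n in["top","wrist"]:
    c=camera(n);np.save(n+"1.npy",c,allow_pickle=True);cv2.imwrite(f"pics/{n}1.png",c["pixels"])
s=get_obs();print({k:np.round(s[k],4) for k in("time","position","tool_rot","ft_force","grip_width","q")})
```

```text
{'time': np.float64(1.7), 'position': array([ 0.5554, -0.2581,  0.301 ]), 'tool_rot': array([ 5.756e-01,  8.177e-01, -2.000e-04,  1.000e-04]), 'ft_force': array([-0.5273,  0.1074, -0.7657]), 'grip_width': np.float64(0.0005), 'q': array([-6.172e-01,  6.401e-01,  1.555e+00, -4.000e-04,  9.463e-01,
       -9.609e-01])}
```

View pics/wrist1.png

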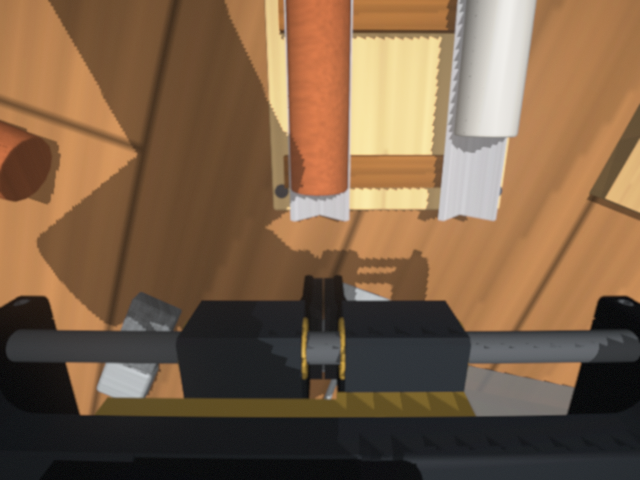

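The wrist view shows the rod straight ahead, in columns 288–350 with its rear end at row ~193. The fingers are at column ~323, aligned with it, and tool +x points toward the stop. Next I'll get the lateral offset, the rear end position and the distance to the buffer.

Run:
```python
from h import *
th=np.radians(109.75);u=np.array([np.cos(th),np.sin(th)]);n=np.array([u[1],-u[0]]) # n ~ gauge +x
T=np.array([.5554,-.2581])
for nm,roi in(("wrist1",(0,210,270,360)),("top0",(185,235,280,355)),("scene0",(240,290,260,340))):
    c=np.load(nm+".npy",allow_pickle=True).item();hsv=cv2.cvtColor(c["pixels"],cv2.COLOR_BGR2HSV)
    m=cv2.inRange(hsv,(0,150,60),(12,255,255));k=np.zeros_like(m);k[roi[0]:roi[1],roi[2]:roi[3]]=1;m*=k
    _,l,st,_=cv2.connectedComponentsWithStats(m);i=1+np.argmax(st[1:,4]);v,x=np.nonzero(l==i)
    # silhouette edges cast on axis plane
    p=pts(c,np.c_[x,v],.0555)[:,:2]-T;a=p@u;b=p@n
    mid=(a>np.percentile(a,20))&(a<np.percentile(a,80))
    print(nm,"along",np.percentile(a,[.3,99.7]).round(4),"lateral",np.percentile(b[mid],[1,99]).round(4),b[mid].mean().round(4))
    p=depthpts(c,np.c_[x,v]);p=p[(p[:,2]>.068)&(p[:,2]<.08)];b=(p[:,:2]-T)@n;a=(p[:,:2]-T)@u
    print("  depth top: along",np.percentile(a,[1,99]).round(4),"lat",b.mean().round(4))
# dark disc
for nm,roi in(("top0",(232,258,205,230)),("scene0",(275,300,385,415))):
    c=np.load(nm+".npy",allow_pickle=True).item();g=cv2.cvtColor(c["pixels"],cv2.COLOR_BGR2GRAY)
    v,x=np.mgrid[roi[0]:roi[1],roi[2]:roi[3]];v=v.ravel();x=x.ravel();p=depthpts(c,np.c_[x,v])
    d=g[v,x];a=(p[:,:2]-T)@u;b=(p[:,:2]-T)@n
    k=(d<70)&(p[:,2]>.045)
    if k.any():print(nm,"disc n",k.sum(),"along",np.percentile(a[k],[2,50,98]).round(4),"lat",b[k].mean().round(4),"z",np.percentile(p[k,2],[5,50,95]).round(4))
c=np.load("top0.npy",allow_pickle=True).item()
print("disc face px cast",[(round(((q[:2]-T)@u),4),round((q[:2]-T)@n,4)) for q in pts(c,[[170+203/4,140+412/4]],.06)])
cs=np.load("scene0.npy",allow_pickle=True).item()["pixels"]
cv2.imwrite("pics/disc.png",np.hstack([cv2.resize(x,(400,400),interpolation=cv2.INTER_CUBIC) for x in(c["pixels"][225:265,195:235],cs[265:305,380:420])]))
```

```text
wrist1 along [0.0401 0.1465] lateral [-0.0184  0.0146] -0.0019
  depth top: along [0.0438 0.1416] lat -0.0018
top0 along [0.0435 0.1587] lateral [-0.0158  0.0132] -0.0012
  depth top: along [0.0461 0.158 ] lat -0.003
scene0 along [0.0379 0.1607] lateral [-0.0255  0.0162] -0.0046
  depth top: along [0.0446 0.159 ] lat 0.0006
top0 disc n 65 along [0.3276 0.3457 0.3468] lat -0.0042 z [0.0504 0.0669 0.0758]
scene0 disc n 57 along [0.3283 0.3498 0.3603] lat 0.0525 z [0.0598 0.096  0.1006]
disc face px cast [(np.float64(0.3185), np.float64(-0.0053))]
```

View pics/disc.png

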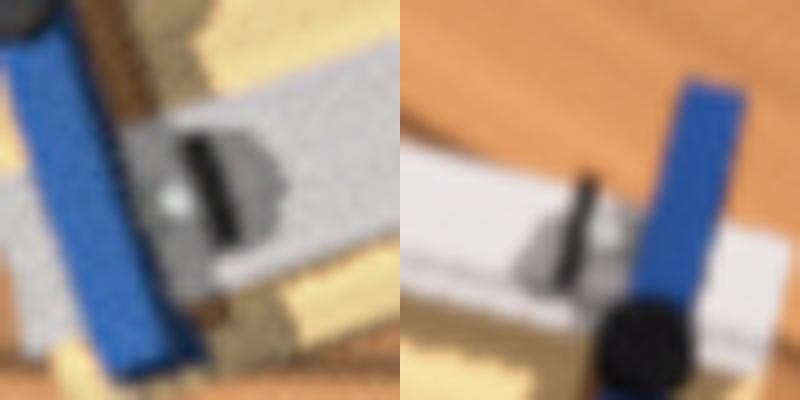

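Measured along the trough from the TCP, the rod's rear is at about 43 mm, its front at about 161 mm and the buffer face at about 326 mm. The disc crop agrees: its face edge is at top-view pixel (217,244). The lateral offset is about −2 mm. I'll descend behind the rod and approach slowly.

Request:
move_arm(commands=[[[0,-0.05,0.4,0,0,0],[0,-0.05,0.8,0,0,0],[0,-0.05,1.2,0,0,0],[0,-0.05,1.5,0,0,0],[0,-0.05,1.7,0,0,0],[0,-0.05,1.7,0,0,0],[0.15,-0.05,1.7,0,0,0],[0.3,-0.05,1.7,0,0,0],[0.45,-0.05,1.7,0,0,0],[0.55,-0.05,1.7,0,0,0],[0.65,-0.05,1.7,0,0,0],[0.65,-0.05,1.7,0,0,0]]])

```text
time: 3.2
position: [0.5453, -0.233, 0.2328]
tool_rot: [0.575, 0.818, -0.0, -0.0]
ft_force: [0.3, 0.1, 0.8]
grip_width: 0.0007
grip_force: 0.0
```

Request:
move_arm(commands=[[[0.05,0,0,0,0,0],[0.1,0,0,0,0,0],[0.15,0,0,0,0,0],[0.2,0,0,0,0,0],[0.25,0,0,0,0,0],[0.3,0,0,0,0,0],[0.35,0,0,0,0,0],[0.4,0,0,0,0,0],[0.45,0,0,0,0,0],[0.5,0,0,0,0,0]]])

```text
time: 4.45
position: [0.5386, -0.2144, 0.2328]
tool_rot: [0.575, 0.818, 0.0, 0.0]
ft_force: [0.3, -2.0, -0.3]
grip_width: 0.0004
grip_force: 0.8
```

Contact is made at about 2 N. I'll push on at about 40 mm/s and stop well short of the buffer.

Request:
move_arm(commands=[[[0.08,0,0,0,0,0],[0.2,0,0,0,0,0],[0.32,0,0,0,0,0],[0.45,0,0,0,0,0],[0.58,0,0,0,0,0],[0.71,0,0,0,0,0],[0.84,0,0,0,0,0],[0.97,0,0,0,0,0],[1.1,0,0,0,0,0],[1.23,0,0,0,0,0],[1.34,0,0,0,0,0],[1.4,0,0,0,0,0]]])

```text
time: 5.95
position: [0.5194, -0.1615, 0.2327]
tool_rot: [0.575, 0.818, -0.0, -0.0]
ft_force: [-0.1, -2.4, 0.6]
grip_width: 0.0007
grip_force: 0.9
```

Request:
move_arm(commands=[[[0.08,0,0,0,0,0],[0.2,0,0,0,0,0],[0.32,0,0,0,0,0],[0.45,0,0,0,0,0],[0.58,0,0,0,0,0],[0.71,0,0,0,0,0],[0.84,0,0,0,0,0],[0.97,0,0,0,0,0],[1.1,0,0,0,0,0],[1.23,0,0,0,0,0],[1.34,0,0,0,0,0],[1.4,0,0,0,0,0]]])

```text
time: 7.45
position: [0.5005, -0.1089, 0.2327]
tool_rot: [0.575, 0.818, -0.0, -0.0]
ft_force: [-0.3, -2.3, 0.8]
grip_width: 0.0006
grip_force: 1.2
```

Run:
```python
from h import *
s=get_obs();T=s["position"][:2];print(s["time"],s["position"],s["ft_force"])
th=np.radians(109.75);u=np.array([np.cos(th),np.sin(th)]);print("along",(T-[.5554,-.2581])@u,"lat",(T-[.5554,-.2581])@[u[1],-u[0]])
a=camera("top");b=camera("scene");w=camera("wrist")
np.save("top2.npy",a,allow_pickle=True);np.save("scene2.npy",b,allow_pickle=True);np.save("wrist2.npy",w,allow_pickle=True)
g=np.hstack([cv2.resize(w["pixels"],(400,300)),cv2.resize(b["pixels"][230:320,310:430],(400,300),interpolation=cv2.INTER_CUBIC)])
f=np.hstack([cv2.resize(a["pixels"][200:275,190:290],(400,300),interpolation=cv2.INTER_CUBIC),cv2.resize(w["pixels"][0:160,210:430],(400,300),interpolation=cv2.INTER_CUBIC)])
cv2.imwrite("pics/mid.png",np.vstack([g,f]))
```

```text
7.45 [ 0.5004836  -0.10886677  0.23274498] [-0.32286158 -2.28833348  0.78103463]
along 0.1590119025285125 lat -0.0012575920250993827
```

View pics/mid.png

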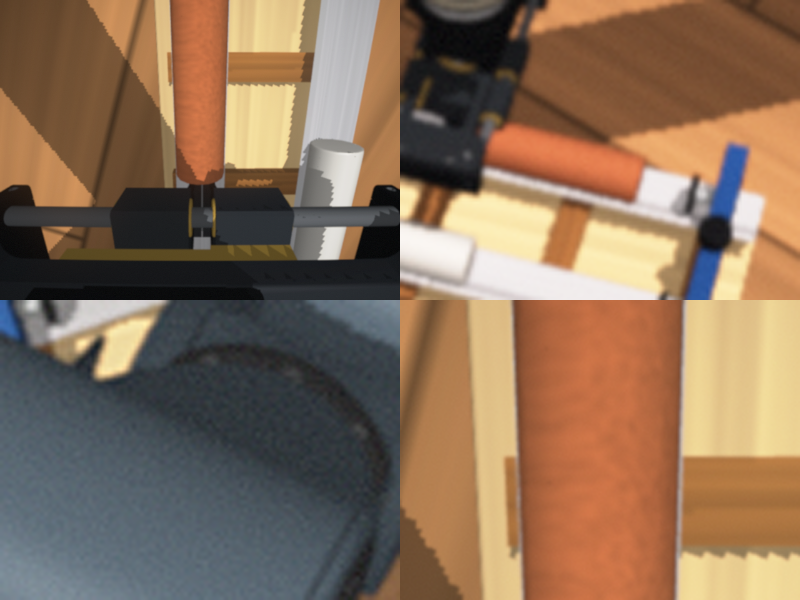

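The scene crop (top right) shows the rod still in its trough, with its front end at about crop (643,178) and the buffer at about (690,190). That leaves a gap of roughly 35 mm. I'll compute the gap more exactly.

Run:
```python
from h import *
th=np.radians(109.75);u=np.array([np.cos(th),np.sin(th)]);n=np.array([u[1],-u[0]]);T=np.array([.5554,-.2581])
c=np.load("scene2.npy",allow_pickle=True).item()
f=lambda U,V:(310+U*120/400,230+V*90/300)
for z,px in((.0735,f(240,156)),(.0555,f(238,197)),(.0695,f(294,176)),(.0555,f(287,196))):
    p=pts(c,[px],z)[0];print(np.round(px,1),z,"along",((p[:2]-T)@u).round(4),"lat",((p[:2]-T)@n).round(4))
hsv=cv2.cvtColor(c["pixels"],cv2.COLOR_BGR2HSV);m=cv2.inRange(hsv,(0,150,60),(12,255,255))[230:320,310:390]
v,x=np.nonzero(m);p=depthpts(c,np.c_[x+310,v+230]);k=(p[:,2]>.062)&(p[:,2]<.08)
a=((p[:,:2]-T)@u)[k];print("front",np.percentile(a,[98,99,99.8]).round(4))
g=cv2.cvtColor(c["pixels"],cv2.COLOR_BGR2GRAY)
v,x=np.mgrid[278:296,386:402];v=v.ravel();x=x.ravel();p=depthpts(c,np.c_[x,v]);d=g[v,x];k=(d<80)&(p[:,2]>.05)&(p[:,2]<.08)
print("disc",k.sum(),np.sort(((p[:,:2]-T)@u)[k])[:12].round(4))
```

```text
[382.  276.8] 0.0735 along 0.2881 lat -0.009
[381.4 289.1] 0.0555 along 0.2936 lat 0.0131
[398.2 282.8] 0.0695 along 0.3283 lat -0.0065
[396.1 288.8] 0.0555 along 0.3267 lat 0.0021
front [0.2876 0.2888 0.2894]
disc 11 [0.3276 0.328  0.3281 0.3286 0.3286 0.3291 0.3293 0.3295 0.3299 0.3304
 0.3307]
```

The front is at 289 mm and the face at about 327 mm, so the gap is about 38 mm. I'll advance 32 mm, then creep while watching the force.

Request:
move_arm(commands=[[[0.08,0,0,0,0,0],[0.16,0,0,0,0,0],[0.24,0,0,0,0,0],[0.32,0,0,0,0,0],[0.4,0,0,0,0,0],[0.48,0,0,0,0,0],[0.55,0,0,0,0,0],[0.62,0,0,0,0,0],[0.68,0,0,0,0,0],[0.74,0,0,0,0,0],[0.78,0,0,0,0,0],[0.8,0,0,0,0,0]]])

```text
time: 9.1
position: [0.4897, -0.079, 0.2328]
tool_rot: [0.575, 0.818, 0.0, -0.0]
ft_force: [0.2, -1.3, -0.5]
grip_width: 0.0004
grip_force: 0.6
```

Request:
move_arm(commands=[[[0.03,0,0,0,0,0],[0.06,0,0,0,0,0],[0.08,0,0,0,0,0],[0.1,0,0,0,0,0]]])

```text
time: 9.6
position: [0.4884, -0.0753, 0.2328]
tool_rot: [0.575, 0.818, 0.0, 0.0]
ft_force: [0.7, -0.8, -1.7]
grip_width: 0.0003
grip_force: 0.7
```

Run:
```python
from h import *
s=get_obs();print(s["time"],s["position"],s["ft_force"])
th=np.radians(109.75);u=np.array([np.cos(th),np.sin(th)]);print("along",(s["position"][:2]-[.5554,-.2581])@u,"push",s["ft_force"][:2]@u)
b=camera("scene")["pixels"]
cv2.imwrite("pics/near.png",cv2.resize(b[255:315,350:430],(640,480),interpolation=cv2.INTER_CUBIC))
```

```text
9.6 [ 0.48838347 -0.0752735   0.23277089] [ 0.73196854 -0.75173673 -1.6562841 ]
along 0.19471792594031367 push -0.9548609856398202
```

View pics/near.png

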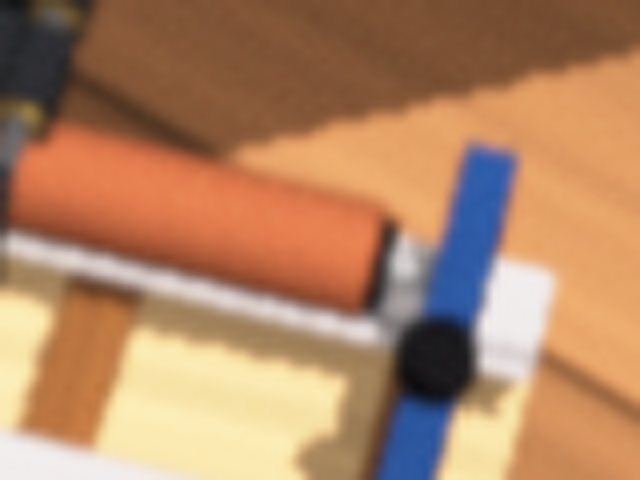

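The picture shows the rod's front (crop 380,260) right at the black disc, a gap of about 2–3 mm or less. I'll nudge it 1 mm more, then back off and lift clear.

Request:
move_arm(commands=[[[0.01,0,0,0,0,0],[0.03,0,0,0,0,0],[0.03,0,0,0,0,0]]])

```text
time: 10.02
position: [0.488, -0.0742, 0.2328]
tool_rot: [0.575, 0.818, -0.0, 0.0]
ft_force: [1.2, -1.6, -0.2]
grip_width: 0.0005
grip_force: 0.9
```

Request:
move_arm(commands=[[[-0.05,0,0,0,0,0],[-0.2,0,0,0,0,0],[-0.5,0,0,0,0,0],[-0.8,0,0,0,0,0],[-1.0,0,-0.3,0,0,0],[-1.0,0,-0.9,0,0,0],[-1.0,0,-1.6,0,0,0],[-1.5,0,-2.3,0,0,0],[-2.2,0,-3.0,0,0,0],[-3.0,0,-3.5,0,0,0],[-3.5,0,-3.5,0,0,0],[-3.5,0,-3.5,0,0,0]]])

```text
time: 11.52
position: [0.5353, -0.2069, 0.3723]
tool_rot: [0.576, 0.818, 0.0, -0.0]
ft_force: [-1.1, 0.4, 0.1]
grip_width: 0.0003
grip_force: 0.0
```

Run:
```python
from h import *
s=get_obs();print(s["time"],s["position"],s["ft_force"])
c=camera("scene");b=c["pixels"]
th=np.radians(109.75);u=np.array([np.cos(th),np.sin(th)]);T=np.array([.5554,-.2581])
hsv=cv2.cvtColor(b,cv2.COLOR_BGR2HSV);m=cv2.inRange(hsv,(0,150,60),(12,255,255))[250:310,320:410]
v,x=np.nonzero(m);p=depthpts(c,np.c_[x+320,v+250]);k=(p[:,2]>.062)&(p[:,2]<.08)
a=((p[:,:2]-T)@u)[k];print("rod",np.percentile(a,[1,99]).round(4),p[k,2].max())
cv2.imwrite("pics/end.png",cv2.resize(b[240:330,250:430],(800,400),interpolation=cv2.INTER_CUBIC))
```

```text
11.525 [ 0.53532051 -0.20692692  0.37225801] [-1.11304695  0.42364029  0.14193188]
rod [0.2099 0.3265] 0.07893236166592033
```

View pics/end.png

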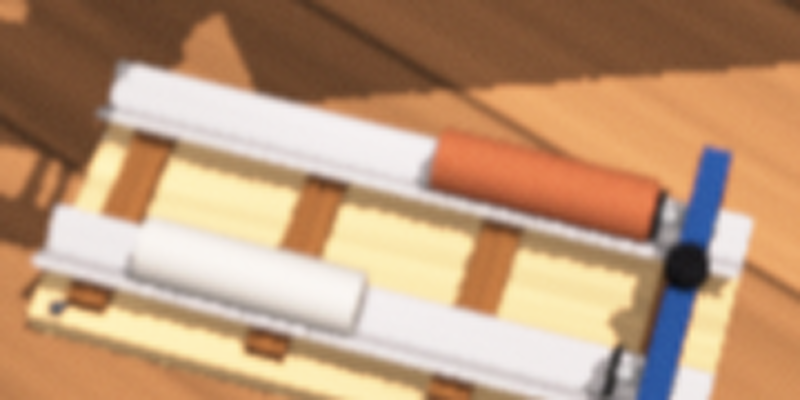

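The terracotta rod's front (crop 660,215) sits against the black disc with its face at about 326 mm, still in the trough. The white rod is unmoved and the gripper is clear, so I'm handing in.

```bash
python3 -c "
from rig import *
print(hand_in())"
```

```text
the job is handed in; nothing more can be done
None
```

The terracotta rod now lies in its trough with its end at the black buffer (about 1–2 mm gap or touching, by camera), the white rod is where it was, and the job was handed in at about 11.5 s.

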